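# Show the pin dish to the upturned bench camera and put it back

### The arm

A 6-joint arm with a two-finger parallel gripper is mounted at the origin on a cart in front of the work surface, level with it; the furniture and walls round the work are solid. World frame = base frame: x ahead of the robot, y to its left, z up, the work surface at z = 0. Lengths are in mm, angles in rad, forces in N, time in s.
With the tool pointing down it reaches from about 300 to 775 mm from the base axis. Payload 14.6 kg.
Tool frame: the origin (TCP) lies midway between the tips of the shut fingers; the grasp point (between the pads) lies 19 mm behind it (manip.hold_point_z is the distance from the TCP to the grasp point, in mm); z points along the fingers, y is the direction in which the jaws open and shut (so a half turn about z gives the same grasp; the last joint's range is limited). The gripper opens to 94 mm and grips with 3 to 60 N. Pads are 16 mm wide; open, the fingers measure 119 mm over their backs; the gripper's body (75 mm by 177 mm) begins 78 mm behind the grasp point.
Start: joints at [1.101, 0.3, 1.521, -0, 1.321, -0.067], TCP at [215.594, 505.973, 205.446] pointing down, gripper open.
Joint ranges: [-3.03, 3.03], [-0.79, 2.21], [0.23, 2.52], [-1.04, 4.18], [0, 3.07], [-2.55, 2.55]. Speed limits (rad/s): [2.22, 2.22, 2.57, 3.14, 3.14, 3.14].

### API

Orientations are given as [roll, pitch, yaw] about the fixed x, y, z axes, in that order (R = Rz(yaw) Ry(pitch) Rx(roll)).
In Python, from cell import manip gives the robot as it stands.
- The arm moves only by the shell command python3 -m crank 'ROWS' [OPENING] [FORCE]. ROWS is JSON, a list of rows, each an object with "offset": the shift along the world's x, y, z in m, a list of three; "spin": the turn about the world's z in degrees. In form: [{"offset": [dx, dy, dz], "spin": spin}, ...]. A call has exactly 8 rows; each row is the pose to reach, as a shift and turn from the pose measured when the call began; what a row does not reach only later rows make up. A row lasts 1/12 s, in which the tool goes at most 41.7 mm and 7.16 degrees, less where a joint would pass 70% of its speed; a pose out of reach is approached as far as the arm can. A call with a gripper value outside its range is refused whole. OPENING is the opening, from 0 (shut) to 1 (fully open), set as the call begins (- or left out, the last holds). The fingers move at their own pace and stop on an object; FORCE is the grip in N (left out, the last holds). Time passes only in rows, so rows that repeat a pose let the fingers close, or fill a call up. It gives the time, the measured TCP pose, the force and the opening at its end, in the units of the state.
- manip.read_state(): the state, without advancing time (a new reading comes with each control period).
- manip.camera(name): name is "scene" or "top" or "wrist"; returns a dict with "pixels" (420x560x3 uint8, red, green, blue), "fx", "fy", "cx", "cy" (pixels), "extrinsics" (4x4, takes a point from world to camera coordinates); the wrist camera has in their place "hand_eye" (4x4, takes a point from camera to tool coordinates, whose origin is the TCP and whose axes are the flange's). Camera axes: x right, y down, z forward; pixel columns grow to the right and rows downward; lengths in mm; the calibration is good to about 2 mm. A picture is of the moment at which its call begins: read the wrist's pose just before it. There is no depth.
- manip.sign_off(): hands the job in, once; it reports no verdict.
Trained networks look in a picture, given as the dict that the camera call returned (one of the last four; its "shot" number tells which), for a name from the list of things; names that differ only in an ending like _2 or _b are one class to them, and where a whole thing is asked for, a point or a joint stands for the part that bears it (a point fixed in the world has none). Each returns a list of dicts, best first, with "conf" (0 to 1); they miss things now and then, are a little off and sometimes report something else, mostly with a low value. They report only what shows in the picture. A call takes as long as a camera call. They do not tell look-alikes from the thing itself.
- manip.search_frame(picture, name): "location" ([x, y, z] in mm, in world coordinates, good to about 4 mm: the middle of the surface that is visible of it).
- manip.masks_of(picture, name): "mask" (420x560 bool, what is visible of it).
The state is a dict: "clock": time; "joints": joint angles; "qd": joint speeds; "effort": joint torques, N m; "eef_pos": TCP position; "eef_rot": TCP orientation; "wrist_force": force on the tool from outside, world axes, zero at the start; "moment": the same for the moment, N m; "finger_gap": finger opening in mm.
Only numpy, scipy, OpenCV 4.12 (cv2) and the standard library are available. Lean on these libraries where they do the work, as an engineer would, in place of code of your own. Each camera call takes 0.05 s, during which the arm holds its last target. There are 200 camera calls.

### The job

Pick up the shallow round dish of map pins from the front of the workbench and hold it still and level for three seconds over the upturned camera on the white board, centred straight above the lens and at the height of the steel pointer. Then put it back upright where it stood, without dropping it, and let go. Keep the dish upright all the way, and leave the clear rectangular tray and the roll of tape where they are.

Things in the scene. Friction and masses are not known exactly. Their poses are not given: they have to be found in the camera images.
- dish_center (a point): Centre (9 mm above the underside) of the dish to lift: shallow round clear plastic tub, 52 mm across, 18 mm high, coloured map pins fixed in it; about 40 g, rigid. Stands upright on the bare bench (z = 0) in a row along y with the tray and the tape; their order changes. z up. Grip it across its diameter, any direction, fingertips down to about 3 mm above the bench.
- view_point (a point): Where the dish's centre is to be held: straight above the lens of the upturned camera (black, 54 mm wide), 80 mm above the lens, 130 mm above the white board (7 mm thick). Fixed stand, place and yaw vary. z up; +x leads to a 143 mm high post 100 mm from the lens axis, whose level steel pointer ends 55 mm short of this point, at its height. Fingers closing along y clear it.
- tray_center (a point): Centre (half-way up, 16 mm above its underside) of the clear rectangular tray, 45 x 62 x 32 mm (x, y, z), standing loose on the bench: to be left alone.
- tape_center (a point): Centre (half-way up, 9.5 mm above its underside) of the roll of brown paper tape, a ring 89 mm across and 19 mm high, lying loose on the bench: to be left alone.
Mind the look-alikes: they are no part of the job. Of the things that look like the part that bears dish_center, the larger one is meant.

How it is judged:
By the outcome, as a careful person would: the job done as asked, in the order asked, and still so for the second after the job is handed in, with the robot touching nothing.
It also fails if it takes over 54 s, if anything falls off the work surface, if the arm or the gripper's body presses on something with over 40 N, if the wrist force passes 120 N, or if a joint passes its speed limit or range.

## Working session

There is one attempt and no reset: what is moved stays moved. The work goes in short steps, Python scripts to look and compute and a shell command to move; the robot and the scene stay as the last step left them, time stands still between calls to the robot, and variables do not carry over. Pictures are saved under pics/ and viewed, about 8 in all and at most 12, crops included, and the job is handed in when it is done.

```bash
mkdir -p pics; ls; python3 - <<'E'
from cell import manip
import cv2,numpy as np
s=manip.read_state();print({k:np.round(v,3).tolist() for k,v in s.items()})
for n in("scene","top"):
    p=manip.camera(n);cv2.imwrite(f"pics/{n}0.png",p["pixels"][:,:,::-1])
    print(n,p["fx"],p["cx"],np.round(p["extrinsics"],3).tolist())
    for t in("dish_center","view_point","tray_center","tape_center"):
        for d in manip.search_frame(p,t):
            X=p["extrinsics"]@np.r_[d["location"],1];print(t,np.round(d["location"],1),round(d["conf"],2),"px",round(p["fx"]*X[0]/X[2]+p["cx"]),round(p["fy"]*X[1]/X[2]+p["cy"]))
E
```

```text
pics
{'clock': 0.0, 'joints': [1.101, 0.3, 1.522, 0.0, 1.321, -0.067], 'qd': [0.0, 0.003, -0.002, -0.0, -0.003, -0.001], 'effort': [0.002, -53.18, -35.275, 0.071, 0.024, -0.0], 'eef_pos': [215.463, 505.734, 204.869], 'eef_rot': [-3.14, -0.0, 2.739], 'wrist_force': [0.508, -0.062, 0.514], 'moment': [-0.034, 0.015, 0.064], 'finger_gap': 94.105}
scene 422.2716657796654 280.7534933409963 [[0.776, -0.63, -0.02, -214.109], [-0.487, -0.579, -0.655, 496.961], [0.401, 0.517, -0.756, 570.931], [0.0, 0.0, 0.0, 1.0]]
dish_center [404.9 137.7   7.5] 0.62 px 288 316
dish_center [426.2 489.2   6.4] 0.54 px 199 204
view_point [653.4 165.2  19.2] 0.87 px 369 236
tray_center [422.7 254.4  14.7] 0.98 px 258 269
tape_center [425.5 363.9  20.1] 0.82 px 228 233
top 537.5949537287302 273.1437093677418 [[-0.028, -0.999, 0.021, 303.496], [-0.99, 0.024, -0.14, 524.348], [0.14, -0.024, -0.99, 1064.733], [0.0, 0.0, 0.0, 1.0]]
dish_center [408.7 132.5   2.3] 0.65 px 350 276
dish_center [ 4.235e+02  4.870e+02 -3.000e-01] 0.63 px 179 273
view_point [654.5 172.9  13.7] 0.66 px 326 160
tray_center [424.4 250.8  -1.1] 0.6 px 293 270
tape_center [428.3 370.2  19.6] 0.85 px 235 269
```

View pics/scene0.png

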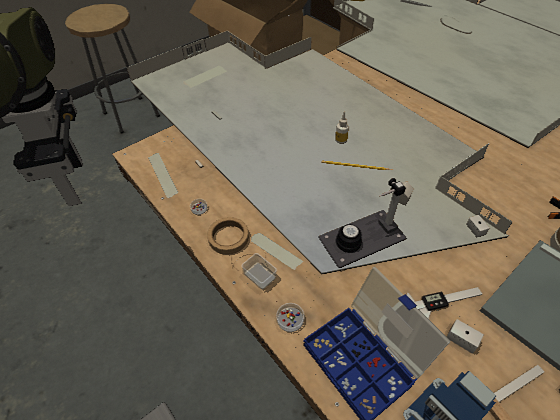

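View pics/top0.png

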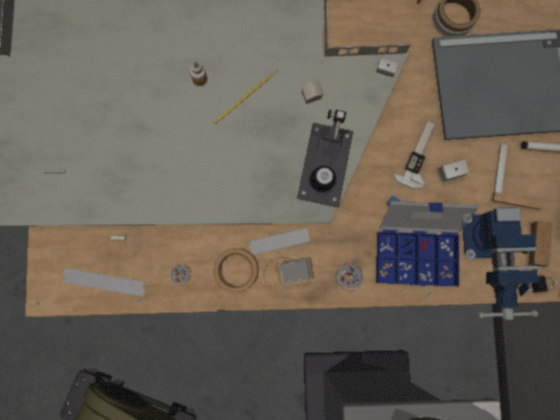

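The scene picture shows two pin dishes: a larger one at (291,318) and a smaller one at (199,207). It also shows the tray at (260,271), the tape at (229,235), and the camera stand with its lens near (349,231) and its post at (398,190). Next I'll compare the two dishes and the lens in one crop.

```bash
cat > h.py <<'E'
import numpy as np,cv2
from cell import manip
def ray(E,p,u,v):
    d=np.array([(u-p["cx"])/p["fx"],(v-p["cy"])/p["fy"],1]);R=E[:3,:3]
    return -R.T@E[:3,3],R.T@d
def at(E,p,u,v,z):
    o,d=ray(E,p,u,v);return o+d*(z-o[2])/d[2]
def px(E,p,X):
    c=E[:3,:3]@X+E[:3,3];return p["fx"]*c[0]/c[2]+p["cx"],p["fy"]*c[1]/c[2]+p["cy"]
def wristE(s,p):
    from scipy.spatial.transform import Rotation as Ro
    T=np.eye(4);T[:3,:3]=Ro.from_euler("xyz",s["eef_rot"]).as_matrix();T[:3,3]=s["eef_pos"]
    return np.linalg.inv(T@p["hand_eye"])
E
python3 - <<'E'
from h import *
S=[]
for n in("scene","top"):
    p=manip.camera(n);E=p["extrinsics"];I=p["pixels"][:,:,::-1]
    for d in manip.masks_of(p,"dish_center"):
        m=d["mask"];M=cv2.moments(m.astype("u1"),True);u,v=M["m10"]/M["m00"],M["m01"]/M["m00"]
        X=at(E,p,u,v,9);D=np.linalg.norm(E[:3,:3]@X+E[:3,3]);print(n,round(d["conf"],2),round(u),round(v),X.round(1),"eqdiam",round(2*(M["m00"]/np.pi)**.5*D/p["fx"]))
    c=[((291,318),(199,207),(365,215)),((350,276),(180,273),(326,155))][n=="top"]
    S.append(np.hstack([cv2.resize(I[v-w:v+w,u-w:u+w],(260,260),interpolation=cv2.INTER_CUBIC) for (u,v),w in zip(c,(30,30,52))]))
cv2.imwrite("pics/crop1.png",np.vstack(S))
E
```

```text
scene 0.85 290 317 [406.3 133.9   9. ] eqdiam 56
scene 0.45 198 206 [419.9 481.4   9. ] eqdiam 38
top 0.71 350 276 [408.7 133.4   9. ] eqdiam 56
top 0.63 179 274 [422.6 485.    9. ] eqdiam 43
```

View pics/crop1.png

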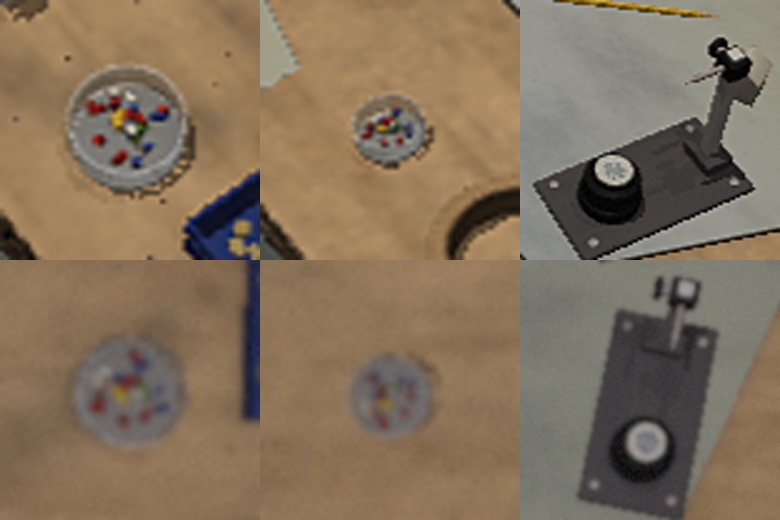

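The larger dish is at about (407.5, 133.7): 56 mm apparent diameter against roughly 40 mm for the other, so it's the one meant. The crop shows the lens disc at scene px (349.8,230.2) and top px (324,175.4), with the pointer tip at scene px about (380,196).

```bash
python3 - <<'E'
from h import *
a=manip.camera("scene");b=manip.camera("top");Ea,Eb=a["extrinsics"],b["extrinsics"]
print("lens",at(Ea,a,349.8,230.2,57).round(1),at(Eb,b,324,175.4,57).round(1))
o1,d1=ray(Ea,a,349.8,230.2);o2,d2=ray(Eb,b,324,175.4)
t=np.linalg.lstsq(np.c_[d1,-d2],o2-o1,rcond=None)[0];print("tri",((o1+d1*t[0]+o2+d2*t[1])/2).round(1),np.linalg.norm(o1+d1*t[0]-o2-d2*t[1]).round(1))
print("tip",at(Ea,a,380.2,196.2,137).round(1))
# plate holes in top (crop px -> full), z~17
for u,v in((627,325),(702,342),(595,486),(671,502)):
    print("hole",at(Eb,b,274+(u-520)*.4,103+(v-260)*.4,13).round(1))
print("post top",at(Eb,b,274+(684-520)*.4,103+(291-260)*.4,150).round(1))
print("box",at(Eb,b,377,260,30).round(1),"lid",at(Eb,b,384,230,20).round(1))
E
```

```text
lens [609.5 183.8  57. ] [611.2 184.9  57. ]
tri [611.4 184.8  54.5] 0.8
tip [664. 167. 137.]
hole [722.3 190.8  13. ]
hole [705.9 127.2  13. ]
hole [583.2 223.1  13. ]
hole [568.1 159.8  13. ]
post top [705.3 162.3 150. ]
box [438.9  80.7  30. ] lid [501.   60.6  20. ]
```

```bash
python3 -m crank '[{"offset":[0.018,-0.035,0],"spin":-6.5},{"offset":[0.036,-0.07,0],"spin":-13},{"offset":[0.054,-0.105,0],"spin":-19.5},{"offset":[0.072,-0.14,0],"spin":-26},{"offset":[0.09,-0.175,0],"spin":-32.5},{"offset":[0.108,-0.21,0],"spin":-39},{"offset":[0.126,-0.245,0],"spin":-45.5},{"offset":[0.144,-0.28,0],"spin":-52}]' 1
python3 -c "
from cell import manip;s=manip.read_state();print(s['eef_pos'],s['eef_rot'])"
```

```text
clock: 1.47
eef_pos: [360.0, 224.2, 205.7]
eef_rot: [3.141, -0.0, 1.826]
wrist_force: [0.2, 0.3, 0.3]
finger_gap: 93.9
[360.00104553 224.21742816 205.69132492] [ 3.14095781e+00 -1.18187067e-04  1.82592996e+00]
```

```bash
python3 -m crank '[{"offset":[0.015,-0.03,-0.01],"spin":-5},{"offset":[0.03,-0.06,-0.02],"spin":-10},{"offset":[0.045,-0.085,-0.035],"spin":-14.6},{"offset":[0.0475,-0.0905,-0.055],"spin":-14.6},{"offset":[0.0475,-0.0905,-0.055],"spin":-14.6},{"offset":[0.0475,-0.0905,-0.055],"spin":-14.6},{"offset":[0.0475,-0.0905,-0.055],"spin":-14.6},{"offset":[0.0475,-0.0905,-0.055],"spin":-14.6}]'
python3 - <<'E'
from h import *
s=manip.read_state();p=manip.camera("wrist");E=wristE(s,p);I=p["pixels"][:,:,::-1].copy()
print(s["eef_pos"].round(1) if hasattr(s["eef_pos"],"round") else s["eef_pos"],s["eef_rot"])
for d in manip.search_frame(p,"dish_center"):print("sf",np.round(d["location"],1),d["conf"])
for d in manip.masks_of(p,"dish_center"):
    c=max(cv2.findContours(d["mask"].astype("u1"),0,2)[0],key=cv2.contourArea);e=cv2.fitEllipse(c)
    cv2.ellipse(I,e,(0,255,0),1);X=at(E,p,*e[0],9);D=(E[:3,:3]@X+E[:3,3])[2]
    print(round(d["conf"],2),np.round(e[0]),np.round(e[1]),X.round(1),"diam",np.array(e[1])*D/p["fx"])
a=px(E,p,np.array([407.5,133.7,9]));cv2.circle(I,(int(a[0]),int(a[1])),3,(0,0,255),-1)
cv2.imwrite("pics/w1.png",I)
E
```

```text
clock: 2.13
eef_pos: [407.7, 134.6, 151.8]
eef_rot: [3.139, -0.001, 1.573]
wrist_force: [-0.0, 0.2, 0.9]
finger_gap: 94.2
[407.7 134.6 151.8] [ 3.13931278e+00 -5.73873247e-04  1.57276737e+00]
sf [404.8 132.3   2.8] 0.66
0.74 [278. 196.] [52. 54.] [407.8 134.5   9. ] diam [51.81654082 53.14021792]
```

View pics/w1.png

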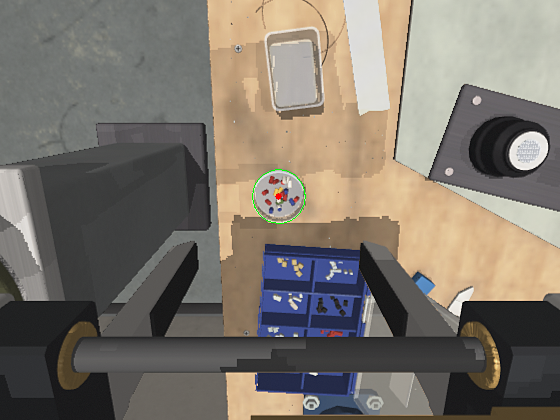

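The wrist view confirms the 52 mm dish at (278,196), which puts it at (407.8,134.5), directly below the TCP. The lens also shows, at about (528,148). Descending now.

```bash
python3 -m crank '[{"offset":[0,0,-0.03],"spin":0},{"offset":[0,0,-0.06],"spin":0},{"offset":[0,0,-0.09],"spin":0},{"offset":[0,0,-0.115],"spin":0},{"offset":[0,0,-0.132],"spin":0},{"offset":[0,0,-0.142],"spin":0},{"offset":[0,0,-0.148],"spin":0},{"offset":[0,0,-0.148],"spin":0}]' 0.9
python3 - <<'E'
from h import *
# lens from wrist picture needs pose at that moment
E0=manip.camera("wrist");s=dict(eef_pos=np.array([407.7,134.6,151.8]),eef_rot=[3.1393,-0.0006,1.5728]);E=wristE(s,E0)
print("lens",at(E,E0,528,148,57).round(1))
E
```

```text
clock: 2.95
eef_pos: [407.4, 134.5, 3.1]
eef_rot: [3.14, -0.0, 1.573]
wrist_force: [0.5, 0.4, -0.1]
finger_gap: 84.5
lens [610.1 186.8  57. ]
```

Fingertips are at 3.1 mm, so I'll close gently at about 15 N.

```bash
python3 -m crank '[{"offset":[0,0,0],"spin":0},{"offset":[0,0,0],"spin":0},{"offset":[0,0,0],"spin":0},{"offset":[0,0,0],"spin":0},{"offset":[0,0,0],"spin":0},{"offset":[0,0,0],"spin":0},{"offset":[0,0,0],"spin":0},{"offset":[0,0,0],"spin":0}]' 0.3 15
```

```text
clock: 3.67
eef_pos: [408.0, 134.6, 4.0]
eef_rot: [3.139, -0.001, 1.573]
wrist_force: [-1.3, -0.1, 5.6]
finger_gap: 51.3
```

```bash
python3 -m crank '[{"offset":[0,0,0],"spin":0},{"offset":[0,0,0.006],"spin":0},{"offset":[0,0,0.02],"spin":0},{"offset":[0,0,0.045],"spin":0},{"offset":[0,0,0.075],"spin":0},{"offset":[0,0,0.105],"spin":0},{"offset":[0,0,0.13],"spin":0},{"offset":[0,0,0.145],"spin":0}]' 0.3 20
python3 - <<'E'
from h import *
p=manip.camera("wrist");s=manip.read_state();print(s["eef_pos"],s["finger_gap"],s["wrist_force"])
cv2.imwrite("pics/w2.png",p["pixels"][:,:,::-1])
E
```

```text
clock: 4.33
eef_pos: [408.5, 134.7, 152.1]
eef_rot: [3.136, -0.001, 1.573]
wrist_force: [-0.0, 0.2, -0.4]
finger_gap: 51.1
[409.29860017 134.91057891 153.72058127] 51.33069038686857 [1.27394803 0.39220805 2.53027426]
```

View pics/w2.png

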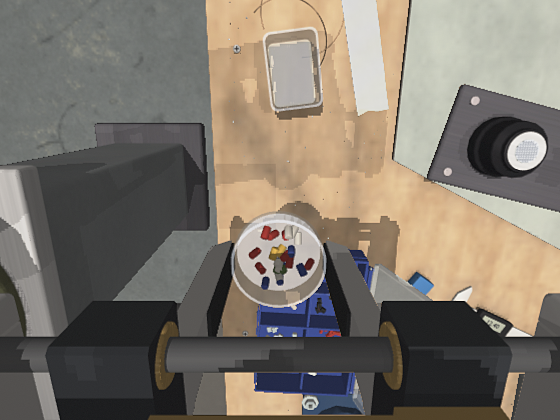

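The dish is held level at px (279,258). Moving toward the stand while turning.

```bash
python3 -m crank '[{"offset":[0.006,0.002,0],"spin":4},{"offset":[0.018,0.005,0],"spin":10},{"offset":[0.034,0.008,0],"spin":16},{"offset":[0.05,0.012,0],"spin":22},{"offset":[0.066,0.016,0],"spin":28},{"offset":[0.082,0.02,0],"spin":34},{"offset":[0.098,0.025,0],"spin":40},{"offset":[0.11,0.028,0],"spin":46}]'
```

```text
clock: 5.05
eef_pos: [520.0, 163.2, 153.1]
eef_rot: [3.134, -0.002, 2.381]
wrist_force: [1.2, -0.3, 0.1]
finger_gap: 50.9
```

```bash
python3 -m crank '[{"offset":[0.015,0.004,0],"spin":6},{"offset":[0.032,0.008,0],"spin":12},{"offset":[0.05,0.012,-0.003],"spin":18},{"offset":[0.066,0.016,-0.008],"spin":24},{"offset":[0.08,0.02,-0.014],"spin":30},{"offset":[0.087,0.022,-0.019],"spin":30},{"offset":[0.09,0.022,-0.0215],"spin":30},{"offset":[0.09,0.022,-0.0215],"spin":30}]'
python3 - <<'E'
from h import *
s=manip.read_state();print(np.round(s["eef_pos"],1),np.round(s["eef_rot"],4))
t=np.array(s["eef_pos"])+[0,0,5.5];L=np.array([610.3,185.2,57]);tip=np.array([664,168,137.])
out=[]
for n in("scene","top","wrist"):
    p=manip.camera(n);E=p.get("extrinsics");E=wristE(s,p) if E is None else E
    I=cv2.resize(p["pixels"][:,:,::-1],None,fx=3,fy=3,interpolation=cv2.INTER_CUBIC)
    for X,c in((t,(0,255,0)),(L,(0,0,255)),(L+[0,0,80],(255,255,0))):
        a=np.array(px(E,p,X))*3;print(n,(a/3).round(1));cv2.circle(I,tuple(a.astype(int)),3,c,-1)
    a=(np.array(px(E,p,t))*3).astype(int);h=190 if n!="wrist" else 500
    I=cv2.copyMakeBorder(I,h,h,h,h,0);C=I[a[1]:a[1]+2*h,a[0]:a[0]+2*h];out.append(cv2.resize(C,(390,390)))
cv2.imwrite("pics/v1.png",np.hstack(out[:2]));cv2.imwrite("pics/v1w.png",out[2])
E
```

```text
clock: 5.72
eef_pos: [609.6, 185.0, 130.5]
eef_rot: [3.135, -0.004, 2.901]
wrist_force: [-0.5, -0.2, -0.0]
finger_gap: 51.2
[609.6 185.  130.5] [ 3.1351 -0.004   2.9008]
scene [353.7 204.8]
scene [349.6 229.6]
scene [353.9 204.2]
top [328.8 167.1]
top [323.9 175.8]
top [328.7 166.6]
wrist [278.5 260.5]
wrist [278.3 218.6]
wrist [279.2 262.2]
```

View pics/v1.png

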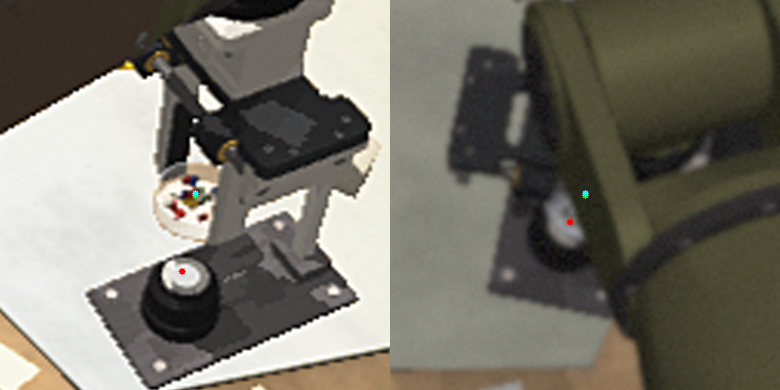

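Seen from the scene camera, the dish is above the lens and the post is clear. I'll check its height with a model overlay.

```bash
python3 - <<'E'
from h import *
s=manip.read_state();print(np.round(s["eef_pos"],1),s["clock"])
c=np.array(s["eef_pos"])+[0,0,5.5];th=np.linspace(0,2*np.pi,61);out=[]
for n,h,f in(("scene",32,6),("wrist",110,3)):
    p=manip.camera(n);E=p.get("extrinsics");E=wristE(s,p) if E is None else E
    I=cv2.resize(p["pixels"][:,:,::-1],None,fx=f,fy=f,interpolation=cv2.INTER_CUBIC)
    for dz,col in((9,(0,255,0)),(-9,(0,0,255))):
        q=np.array([np.array(px(E,p,c+[26*np.cos(t),26*np.sin(t),dz]))*f for t in th]).astype(int);cv2.polylines(I,[q],True,col,1)
    e=np.array([np.cos(-.235),np.sin(-.235),0]);V=np.array([610.3,185.2,137])
    q=np.array([np.array(px(E,p,V+e*r))*f for r in(55,75)]).astype(int);cv2.polylines(I,[q],False,(255,255,0),1)
    a=(np.array(px(E,p,c))*f).astype(int);H=h*f
    I=cv2.copyMakeBorder(I,H,H,H,H,0);out.append(cv2.resize(I[a[1]:a[1]+2*H,a[0]:a[0]+2*H],(395,395)))
    for d in manip.masks_of(p,"dish_center"):
        m=d["mask"];v,u=np.nonzero(m);print(n,round(d["conf"],2),u.min(),u.max(),v.min(),v.max())
cv2.imwrite("pics/v2.png",np.hstack(out))
E
```

```text
[609.6 185.1 132.1] 5.8667
scene 0.8 340 361 193 218
wrist 0.93 232 325 211 307
```

View pics/v2.png

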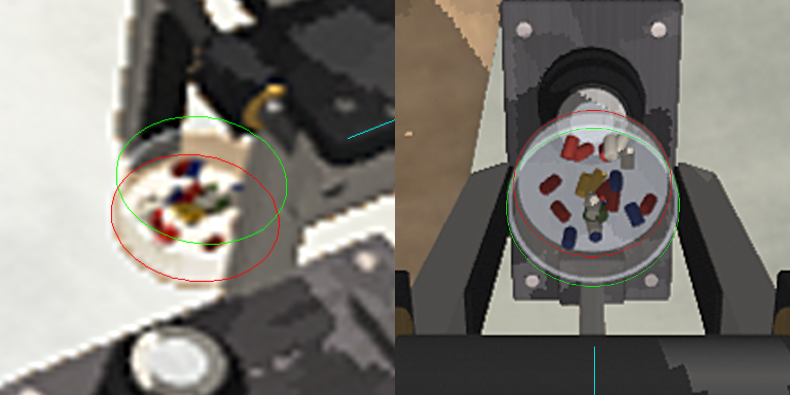

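The model ring matches the held dish to about 1 mm, and the jaw yaw lines up with the plate. The lens in the wrist view looks slightly off my predicted position along the stand's x, so I'll check that closely.

```bash
python3 - <<'E'
from h import *
s=manip.read_state();p=manip.camera("wrist");E=wristE(s,p);print(np.round(s["eef_pos"],1),np.round(s["eef_rot"],4))
f=4;I=cv2.resize(p["pixels"][:,:,::-1],None,fx=f,fy=f,interpolation=cv2.INTER_CUBIC)
L=np.array([610.3,185.2,57])
def circ(c,r,col):
    q=np.array([np.array(px(E,p,c+[r*np.cos(t),r*np.sin(t),0]))*f for t in np.linspace(0,6.283,50)]).astype(int);cv2.polylines(I,[q],True,col,1)
circ(L,13.5,(0,0,255));circ(np.array([L[0],L[1],35]),27,(255,255,0));print(px(E,p,L))
for dx in(-6,6):print(dx,px(E,p,L+[dx,0,0]))
e=np.array([np.cos(-.235),np.sin(-.235),0]);g=np.array([-e[1],e[0],0])
cv2.imwrite("pics/v3.png",I[140*f:290*f,190*f:370*f])
E
```

```text
[609.9 185.2 132.2] [ 3.1339e+00 -1.8000e-03  2.9038e+00]
(np.float64(277.84685129610193), np.float64(217.5318724674279))
-6 (np.float64(276.0527789190585), np.float64(210.52563527984805))
6 (np.float64(279.61926211125433), np.float64(224.45351661271798))
```

View pics/v3.png

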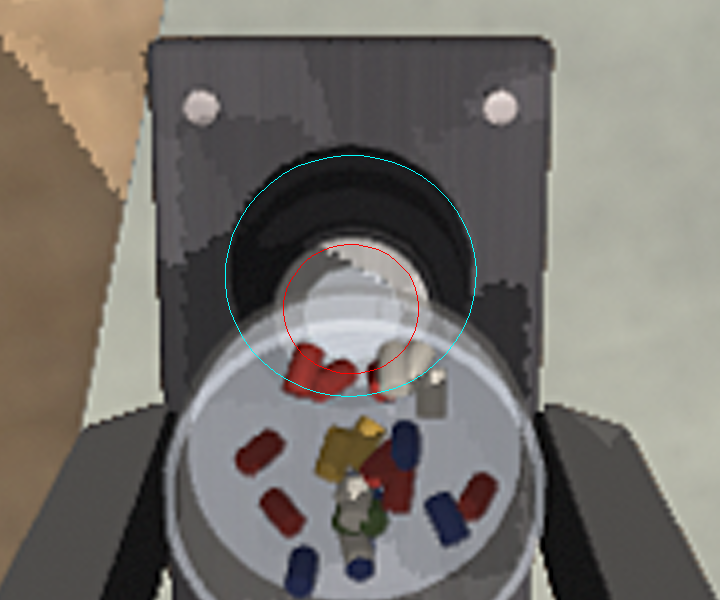

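The projected lens circle falls on the real disc, with edges matching within about 1 mm, and the plate is centred. The dish is in position, so I'll hold it. Taking pictures lets time pass with the target unchanged, so the arm doesn't move.

```bash
python3 - <<'E'
from h import *
P=[]
for i in range(76):
    manip.camera("scene");s=manip.read_state();P.append(np.r_[s["eef_pos"],s["eef_rot"],s["clock"],s["finger_gap"]])
P=np.array(P);print(P.mean(0).round(3),P.std(0).round(3),P[0,6],P[-1,6])
E
```

```text
[ 6.10017e+02  1.85175e+02  1.31647e+02  3.13400e+00 -2.00000e-03
  2.90400e+00  8.04200e+00  5.12660e+01] [0.016 0.013 0.055 0.    0.    0.    1.097 0.195] 6.1667 9.9167
```

Held for 3.75 s within 0.1 mm. Now the return.

```bash
python3 -m crank '[{"offset":[-0.004,-0.001,0.002],"spin":0},{"offset":[-0.014,-0.004,0.006],"spin":0},{"offset":[-0.028,-0.007,0.012],"spin":-5},{"offset":[-0.044,-0.011,0.016],"spin":-11},{"offset":[-0.06,-0.015,0.018],"spin":-17},{"offset":[-0.076,-0.019,0.018],"spin":-23},{"offset":[-0.092,-0.023,0.018],"spin":-29},{"offset":[-0.108,-0.027,0.018],"spin":-35}]'
```

```text
clock: 10.58
eef_pos: [501.0, 157.9, 149.9]
eef_rot: [3.134, -0.002, 2.288]
wrist_force: [0.4, -0.0, -0.4]
finger_gap: 51.4
```

```bash
python3 -m crank '[{"offset":[-0.016,-0.004,0],"spin":-6},{"offset":[-0.032,-0.008,0],"spin":-12},{"offset":[-0.048,-0.012,0],"spin":-18},{"offset":[-0.062,-0.016,0],"spin":-24},{"offset":[-0.074,-0.019,0],"spin":-30},{"offset":[-0.084,-0.021,0],"spin":-36},{"offset":[-0.09,-0.0225,0],"spin":-40},{"offset":[-0.093,-0.0235,0],"spin":-41}]'
```

```text
clock: 11.25
eef_pos: [407.2, 134.3, 150.1]
eef_rot: [3.133, -0.002, 1.569]
wrist_force: [-0.2, 0.1, -0.0]
finger_gap: 51.3
```

```bash
python3 -m crank '[{"offset":[0.0005,0,-0.01],"spin":0},{"offset":[0.0005,0,-0.035],"spin":0},{"offset":[0.0005,0,-0.065],"spin":0},{"offset":[0.0005,0,-0.095],"spin":0},{"offset":[0.0005,0,-0.12],"spin":0},{"offset":[0.0005,0,-0.136],"spin":0},{"offset":[0.0005,0,-0.141],"spin":0},{"offset":[0.0005,0,-0.141],"spin":0}]'
```

```text
clock: 11.92
eef_pos: [407.1, 134.1, 7.9]
eef_rot: [3.136, -0.002, 1.571]
wrist_force: [-0.1, -0.0, -0.1]
finger_gap: 51.0
```

```bash
python3 -m crank '[{"offset":[0.0005,0.0003,-0.001],"spin":0},{"offset":[0.0005,0.0003,-0.002],"spin":0},{"offset":[0.0005,0.0003,-0.003],"spin":0},{"offset":[0.0005,0.0003,-0.0035],"spin":0},{"offset":[0.0005,0.0003,-0.004],"spin":0},{"offset":[0.0005,0.0003,-0.004],"spin":0},{"offset":[0.0005,0.0003,-0.004],"spin":0},{"offset":[0.0005,0.0003,-0.004],"spin":0}]'
```

```text
clock: 12.58
eef_pos: [407.8, 134.5, 4.1]
eef_rot: [3.135, -0.002, 1.571]
wrist_force: [0.4, 0.5, 1.8]
finger_gap: 51.3
```

```bash
python3 -m crank '[{"offset":[0,0,-0.0003],"spin":0},{"offset":[0,0,-0.0005],"spin":0},{"offset":[0,0,-0.0005],"spin":0},{"offset":[0,0,-0.0005],"spin":0},{"offset":[0,0,-0.0005],"spin":0},{"offset":[0,0,-0.0005],"spin":0},{"offset":[0,0,-0.0005],"spin":0},{"offset":[0,0,-0.0005],"spin":0}]'
```

```text
clock: 13.25
eef_pos: [407.8, 134.5, 4.0]
eef_rot: [3.135, -0.002, 1.571]
wrist_force: [-3.4, -0.9, 9.5]
finger_gap: 51.4
```

```bash
python3 -m crank '[{"offset":[0,0,0],"spin":0},{"offset":[0,0,0],"spin":0},{"offset":[0,0,0],"spin":0},{"offset":[0,0,0],"spin":0},{"offset":[0,0,0],"spin":0},{"offset":[0,0,0],"spin":0},{"offset":[0,0,0],"spin":0},{"offset":[0,0,0],"spin":0}]' 0.9
```

```text
clock: 13.92
eef_pos: [407.8, 134.5, 4.0]
eef_rot: [3.135, -0.002, 1.571]
wrist_force: [1.3, 0.3, -1.0]
finger_gap: 84.4
```

```bash
python3 -m crank '[{"offset":[0,0,0.004],"spin":0},{"offset":[0,0,0.015],"spin":0},{"offset":[0,0,0.035],"spin":0},{"offset":[0,0,0.06],"spin":0},{"offset":[0,0,0.09],"spin":0},{"offset":[0,0,0.12],"spin":0},{"offset":[0,0,0.145],"spin":0},{"offset":[0,0,0.147],"spin":0}]'
python3 - <<'E'
from h import *
s=manip.read_state();p=manip.camera("wrist");E=wristE(s,p);I=p["pixels"][:,:,::-1]
for d in manip.masks_of(p,"dish_center"):
    c=max(cv2.findContours(d["mask"].astype("u1"),0,2)[0],key=cv2.contourArea);e=cv2.fitEllipse(c)
    print(round(d["conf"],2),np.round(e[0]),np.round(e[1]),at(E,p,*e[0],9).round(1))
q=manip.camera("scene")
for t in("tray_center","tape_center","dish_center"):
    for d in manip.search_frame(q,t):print(t,np.round(d["location"],1))
cv2.imwrite("pics/end.png",np.hstack([cv2.resize(I,(400,300)),cv2.resize(q["pixels"][:,:,::-1],(400,300))]))
E
```

```text
clock: 14.58
eef_pos: [409.4, 134.9, 155.5]
eef_rot: [3.129, -0.004, 1.571]
wrist_force: [-0.3, 0.5, 1.1]
finger_gap: 84.2
0.97 [275. 196.] [52. 53.] [407.9 134.3   9. ]
dish_center [404.7 133.4   9.3]
```

View pics/end.png

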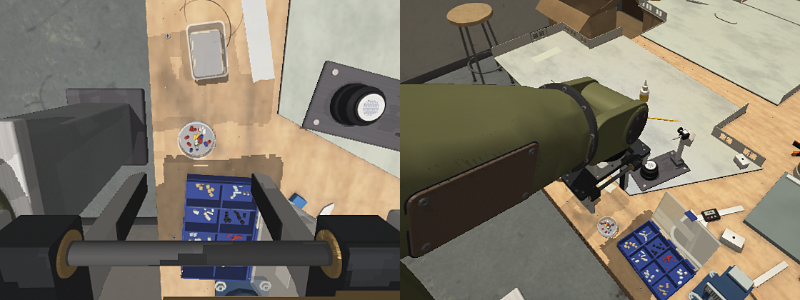

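The dish stands upright at (407.9,134.3), wrist crop px (197,140), and the tray looks unmoved. Nothing is touching the robot, so I'm handing in.

```bash
python3 -c "
from cell import manip
s=manip.read_state();print(s['clock'],s['eef_pos'],s['qd']);print(manip.sign_off())"
```

```text
14.8833 [407.2203625  134.32152082 149.82052769] [ 0.00101549  0.00146167 -0.00393111  0.00214071  0.00309672 -0.00018992]
the job is handed in; nothing more can be done
None
```

The job is handed in at 14.9 s. I picked up the larger pin dish (it measured 52 mm across) and held it over the camera lens. Then I put it back upright where it stood and let go.

- **Hold:** The dish stayed still for 3.75 s, with the arm moving less than 0.1 mm. Its centre was at about (610.0, 185.2, 137.1), against a measured lens axis of (610.3, 185.2) and a wanted height of 137. It was level to about 0.4°.
- **Return:** The last wrist picture puts the dish at (407.9, 134.3). It stood at (407.8, 134.5) before.
- **Forces:** The highest wrist force reading at the end of a move was about 10 N, when I pressed the dish lightly onto the bench.
- **Tray and tape:** The last wrist picture shows the tray standing where it was. The arm hid the tape, and the scene camera detected neither of them at the end. I did not re-measure either, but no move came down near them.
- **Disagreement:** My separate lens measurements differed by up to 3 mm in y (183.8 to 186.8). The close wrist view at the hold fitted the value I used to about 1 mm.

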